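Free the hinge link from its spring bar

TASK

Take the forked tool from its stand, straddle the spring bar's neck with it and push the collar back sideways until the hinge link springs up free; only the tool may touch the bar. Then put the tool back in its stand, fully seated, and stand the link upright in the small metal tray. Leave the vial and the timer where they are.

Things in the scene. Friction and masses are not known exactly. Their poses are not given: they have to be found in the camera images.
- block: Fixed aluminium block, base 56 x 136 x 10 mm. Origin on the worktop under the link pocket; y runs along the spring bar from link to barrel (base y -31 to +105 mm). Link stands between two lugs (y +-12 to +-26, 42 wide, tops z 68) and cheeks (x +-14 to +-21, top z 56). Spring barrel: diameter 26, y 70 to 100, top z 61. Bar axis at x 0, z 48.
- bar (a joint): Slide of the spring bar along the block's +y, m. 0: at rest, tip 6.5 mm deep in the link's cross hole; 0.016: collar at its stop. Spring 5 N at 0 to 9 N at the stop, plus tip friction; it returns by itself. Past about 0.007 the tip leaves the link and an ejector lifts the link at once; push 0.010 to 0.014. The bar then returns below the raised link.
- collar (a point): Centre of the face of the bar's collar (diameter 28 mm, 6 thick) that looks to the link; the fork pushes this face along the block's +y. Moves with the bar. Before it lies the neck, diameter 8 mm, free for 19 mm up to a brass bush (diameter 16, 3 mm proud of the lug).
- link_center (a point): Loose steel hinge link, 64 mm high, about 80 g: foot 26 (x) x 22 (y) x 30 mm, above it a grip tab 20 (x) x 14 (y) x 34. This point is half-way up, 32 mm above its underside, 15 mm below the tab's middle. Axes as the block's. Pinned, it is about 71 mm over the worktop; freed, the ejector holds it at 87.5 mm, loosely guided: lift straight up.
- fork_handle (a point): Forked tool, 97 mm high, 90 g, upright in its stand. This point: middle of the black handle, 28 (x) x 18 (y) x 50 mm (z). Shoulder plate 50 x 22 x 5, underside 30 mm below this point; blade 34 (x) x 6 (y) down to the prong tips 72 mm below it. Slot between the prongs 16 mm wide in x, its upper end 45 mm below this point.
- stand_mouth (a point): Grey tool stand, fixed, 62 (x) x 44 (y) x 50 mm high. This point: centre of its top and of the oblong pocket 42 (x) x 13 (y) mm, 46 deep. Seated, the tool's shoulder rests on the top: fork_handle is 30 mm above this point, blade width along x.
- tray_in (a point): Small aluminium tray, fixed, 70 (x) x 100 (y) x 16 mm with 4 mm walls. This point: centre of its inner floor, z up.
- vial: Bystander: screw-cap vial, 27 mm diameter, 68 mm high, standing; origin at its underside. Do not disturb.
- timer: Bystander: white countdown timer 68 x 68 x 21 mm lying on its back; origin at its underside. Do not disturb.
- pc_tower: Black computer tower, fixed, 0.4 m tall, standing to the left of the work (front at about x = 0.48, y = 0.13 to 0.28; its right side runs back to about y = 0.03 at x = 0.82): keep the arm clear of it, also when swinging in from the left.
- link: The same hinge link; origin at the middle of its underside.
- fork: The same forked tool; origin midway between the prong tips, 72 mm below the handle's middle.

How it is judged:
By the outcome, as a careful person would: the job done as asked, in the order asked, and still so for the second after the job is handed in, with the robot touching nothing.
It also fails if it takes over 72 s, if anything falls off the work surface, if the arm or the gripper's body presses on something with over 40 N, if the wrist force passes 120 N, or if a joint passes its speed limit or range.

ROBOT

A 7-joint arm with a two-finger parallel gripper is mounted at the origin on a cart in front of the work surface, level with it; the furniture and walls round the work are solid. World frame = base frame: x ahead of the robot, y to its left, z up, the work surface at z = 0. Lengths are in m, angles in rad, forces in N, time in s.
With the tool pointing down it reaches from about 0.425 to 0.925 m from the base axis. Payload 6.8 kg.
Tool frame: the origin (TCP) lies on the centre line of the jaws, within the pads' length; the fingertips stand 25 mm ahead of it and the grasp point (between the pads) lies 6 mm ahead of it; z points along the fingers, y is the line along which they close (so a half turn about z gives the same grasp; the last joint's range is limited). The gripper opens to 85 mm and grips with 20 to 120 N. Pads are 22 mm wide; open, the fingers measure 114 mm over their backs; the gripper's body (76 mm by 85 mm) begins 54 mm behind the grasp point. The pads swing forward as they close: fully open they stand 13 mm farther back than shut.
Start: joints at [-1.218, 0.477, 0.022, 1.555, -0.011, 1.109, -0.083], TCP at [0.3, 0.605, 0.256] pointing down, gripper open.
Joint ranges: [-2.96, 2.96], [-0.34, 2.1], [-1.41, 1.46], [0.24, 2.44], [-1.37, 4.51], [0.17, 1.92], [-2.96, 2.96]. Speed limits (rad/s): [2.39, 2.39, 3.14, 3.14, 3.14, 3.14, 3.14].

INTERFACE

Orientations are given as a rotation vector (axis times angle).
In Python, from bench import telemetry, grab_frame, job gives the robot as it stands.
- The arm moves only by the tool apply_moves, never from a script. Its argument "rows" is a list of rows, each a list of 2 entries, a list of its own where there are three numbers: the shift along the tool's x, y, z each as a share of 250 mm, from -1 to 1, then the turn, a rotation vector about the tool's x, y, z each as a share of pi rad, from -1 to 1. A call has 1 to 10 rows; each row is the pose to reach, as a shift and turn from the pose commanded when the call began, along the tool's axes at that moment, turning the shorter way round; what a row does not reach only later rows make up. A row lasts 1/8 s, in which the tool goes at most 62.5 mm and 10.7 degrees, less where a joint would pass 70% of its speed; a pose out of reach is approached as far as the arm can. A call with a number of a shift or a turn outside -1 to 1 is refused whole. A call with a gripper value outside its range is refused whole. "jaw" is the gripper's target within -1 to 1 (fully open at 1, half-way at 0, shut at -1), set as the call begins (left out, the last holds). The fingers move at their own pace and stop on an object; "newtons" is the grip in N (left out, the last holds). Time passes only in rows, so rows that repeat a pose let the fingers close. It gives the time, the measured TCP pose, the force, the opening and the grip force at its end, in the units of the state.
- telemetry.get_obs(): the state, without advancing time (a new reading comes with each control period).
- grab_frame(name): name is "scene" or "top"; returns a dict with "frame" (400x640x3 uint8, red, green, blue), "vertical_fov" (degrees; the focal length in pixels is half the picture's height over the tangent of half this angle, whatever the lens; pixels are square), "cx", "cy" (the principal point, pixels), "k1" (the pictures are not rectified: a ray, as slopes to the right and down, at radius r is drawn at 1 + k1 r^2 times it, then the intrinsics apply), "origin" and "attitude" of the camera in the world. Camera axes: x right, y up, looking along -z (the intrinsics and any distortion apply to the point x, -y, -z); pixel columns grow to the right and rows downward; lengths in m; the calibration is good to about 2 mm. A picture is of the moment at which its call begins. There is no depth.
- job.hand_in(): hands the job in; it is judged then, once.
The state is a dict: "clock": time; "joints": joint angles; "qvel": joint speeds; "tau": joint torques, N m; "tcp_pos": TCP position; "orientation": TCP orientation; "contact_force": force on the tool from outside, world axes, zero at the start; "moment": the same for the moment, N m; "grip_width": finger opening in m; "gripper_force": force on a finger pad.
Only numpy, scipy, OpenCV 4.12 (cv2) and the standard library are available. Lean on these libraries where they do the work, as an engineer would, in place of code of your own. Each camera call takes 0.05 s, during which the arm holds its last target. There are 200 camera calls.

## Working session

There is one attempt and no reset: what is moved stays moved. The work goes in short steps, Python scripts to look and compute and a tool call to move; the robot and the scene stay as the last step left them, time stands still between calls to the robot, and variables do not carry over. Pictures are saved under pics/ and viewed, at most 10 in all, crops included, and the job is handed in when it is done.

Besides the shell and the picture viewer there is one more tool, called after "Emit:" as name([rows], argument=value, ...), one row to a line, values as JSON. apply_moves: Moves the arm, as the interface text tells. Its arguments: {"type":"object","properties":{"rows":{"type":"array"},"jaw":{"type":"number"},"newtons":{"type":"number"}},"required":["rows"]}

```bash
ls; mkdir -p pics; python3 - <<'E'
from bench import telemetry, grab_frame
import cv2,json
print(telemetry.get_obs())
for n in("scene","top"):
    f=grab_frame(n); cv2.imwrite(f"pics/{n}0.png",f["frame"][:,:,::-1]); print({k:v for k,v in f.items() if k!="frame"})
E
```

```text
pics
{'clock': 0.0, 'joints': array([-1.21811268,  0.47781987,  0.02233459,  1.55642393, -0.01150361,
        1.10930963, -0.08308959]), 'qvel': array([ 0.00078808,  0.00056528, -0.00030952, -0.00327587, -0.00118494,
        0.00109015, -0.00065798]), 'tau': array([ 1.06604439e-03, -5.96443355e+01,  1.60802018e+00, -2.81212538e+01,
        1.23307348e-02,  9.13412921e-03,  2.48006552e-05]), 'tcp_pos': array([0.29990585, 0.60411656, 0.25532394]), 'orientation': array([-7.17290626e-01, -3.05831164e+00,  2.84234285e-03]), 'contact_force': array([-0.35630852,  0.09075792, -0.8549408 ]), 'moment': array([-0.00533377, -0.02871485,  0.01219075]), 'gripper_force': 0.0, 'grip_width': 0.08539371512009607}
{'vertical_fov': 53.81060167849536, 'cx': 317.29844852885617, 'cy': 195.73811707353582, 'k1': -0.026286382141472164, 'origin': array([-0.06540067,  0.3928666 ,  0.43846975]), 'attitude': array([ 0.60590735, -1.21253036, -1.8873996 ])}
{'vertical_fov': 48.29819838390249, 'cx': 314.7252681876073, 'cy': 197.39345771485236, 'k1': -0.0853728688448014, 'origin': array([ 0.52520717, -0.07345177,  1.038214  ]), 'attitude': array([ 0.0433375 , -0.03377715, -1.58572075])}
```

View pics/scene0.png

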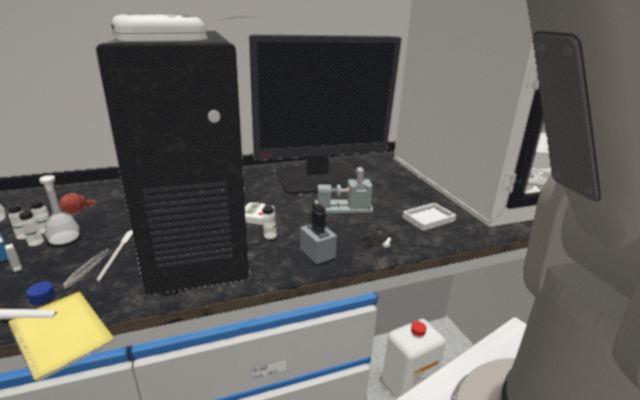

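View pics/top0.png

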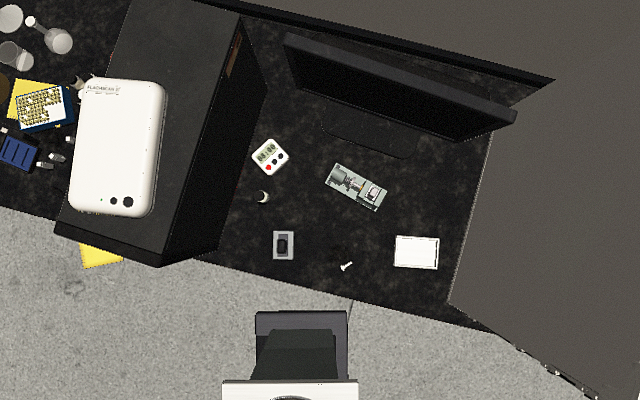

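The scene view shows the stand and fork at about (318,240), the block at (345,195), the tray at (430,216) and the vial at (269,222). In the top view the stand is at (283,245), the block at (357,187), the tray at (417,252), the timer at (270,157) and the vial at (263,197). Next I'll enlarge both.

```bash
python3 - <<'E'
import cv2
a=cv2.imread("pics/top0.png")[130:275,250:445]; cv2.imwrite("pics/t1.png",cv2.resize(a,None,fx=4,fy=4,interpolation=cv2.INTER_CUBIC))
a=cv2.imread("pics/scene0.png")[160:270,290:465]; cv2.imwrite("pics/s1.png",cv2.resize(a,None,fx=4.5,fy=4.5,interpolation=cv2.INTER_CUBIC))
E
```

```text
(no output)
```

View pics/t1.png

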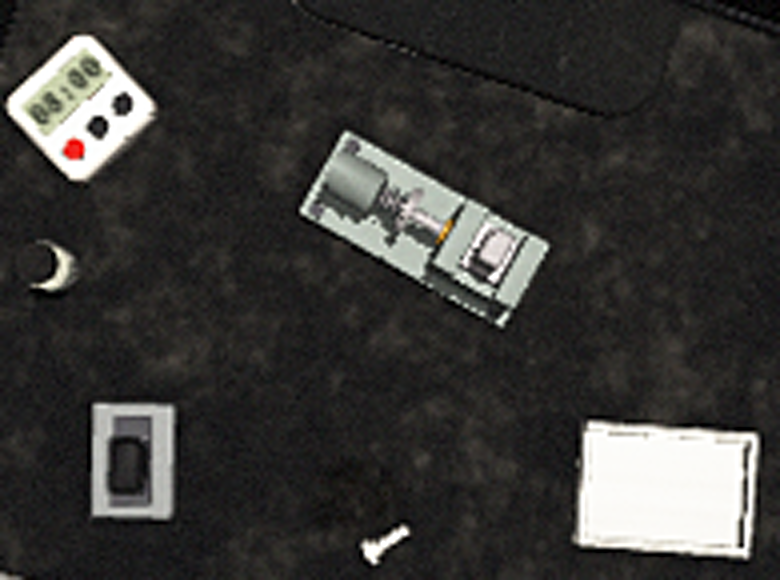

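View pics/s1.png

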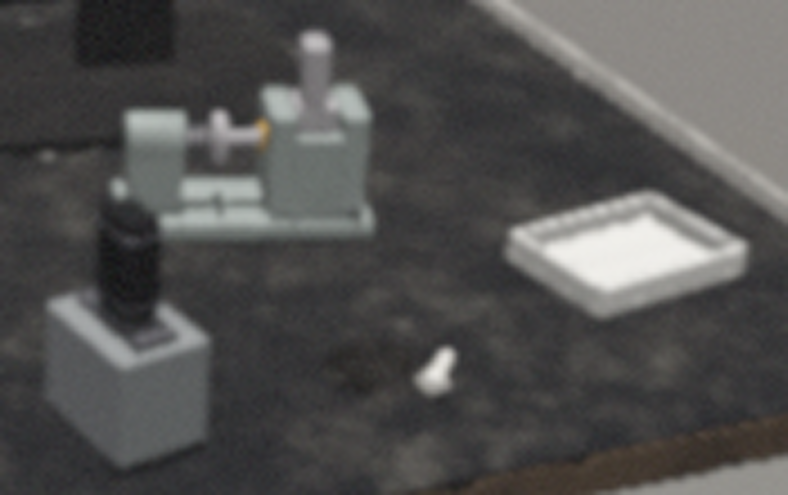

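The top crop shows these pixel positions:
- **Stand:** top rectangle from (92,404) to (176,520).
- **Tray:** about (667,487).
- **Block base:** corners at (347,132), (300,213), (503,326) and (550,242).
- **Link tab:** top at about (497,247).
- **Collar:** about (408,212).

In the scene crop the tab top is at about (315,42) and the collar at about (219,135).

```bash
cat > h.py <<'E'
import numpy as np, cv2
from scipy.spatial.transform import Rotation as R
from bench import telemetry, grab_frame
def cam(n):
    f=grab_frame(n); return f
def rays(f,uv):
    fl=200/np.tan(np.radians(f["vertical_fov"])/2)
    K=np.array([[fl,0,f["cx"]],[0,fl,f["cy"]],[0,0,1]])
    p=cv2.undistortPoints(np.array(uv,float).reshape(-1,1,2),K,np.array([f["k1"],0,0,0]))[:,0]
    d=np.c_[p[:,0],-p[:,1],-np.ones(len(p))]
    return f["origin"],R.from_rotvec(f["attitude"]).apply(d)
def plane(f,uv,z):
    o,d=rays(f,uv); return o+d*((z-o[2])/d[:,2])[:,None]
def tri(f,a,g,b):
    o,d=rays(f,[a]);p,e=rays(g,[b]);d=d[0];e=e[0]
    s,t=np.linalg.lstsq(np.c_[d,-e],p-o,rcond=None)[0]
    x,y=o+s*d,p+t*e; return (x+y)/2,np.linalg.norm(x-y)
def proj(f,P):
    fl=200/np.tan(np.radians(f["vertical_fov"])/2)
    q=R.from_rotvec(f["attitude"]).inv().apply(np.atleast_2d(P)-f["origin"])
    s=np.c_[q[:,0],-q[:,1]]/-q[:,2:]; r2=(s**2).sum(1,keepdims=True)
    return s*(1+f["k1"]*r2)*fl+[f["cx"],f["cy"]]
E
python3 - <<'E'
from h import *
np.set_printoptions(precision=4,suppress=True)
T,S=cam("top"),cam("scene")
c=lambda x,y:((x+.5)/4+250-.5,(y+.5)/4+130-.5)
s=lambda x,y:((x+.5)/4.5+290-.5,(y+.5)/4.5+160-.5)
g=cv2.cvtColor(T["frame"],cv2.COLOR_RGB2GRAY)
def sub(box,th):   # min-area rect of the upsampled bright blob
    x,y,X,Y=box; a=cv2.resize(g[y:Y,x:X],None,fx=8,fy=8,interpolation=cv2.INTER_CUBIC)
    m=cv2.morphologyEx((a>th).astype(np.uint8),cv2.MORPH_CLOSE,np.ones((25,25)))
    k=max(cv2.findContours(m,0,1)[0],key=cv2.contourArea)
    return (cv2.boxPoints(cv2.minAreaRect(k))+.5)/8-.5+[x,y]
for nm,b,z,th in(("stand",(265,223,302,268),.05,90),("tray",(388,228,445,276),.016,110)):
    P=plane(T,sub(b,th),z); print(nm,P[:,:2].mean(0)); print(P[:,:2]); e=np.diff(P,axis=0); print(np.linalg.norm(e,axis=1),np.degrees(np.arctan2(e[:,1],e[:,0])))
P=plane(T,[c(347,132),c(300,213),c(503,326),c(550,242)],.01);print("base",P)
e=P[[1,2,3,0]]-P;print(np.linalg.norm(e,axis=1),np.degrees(np.arctan2(e[:,1],e[:,0])))
print("tabtop",tri(T,c(497,245),S,s(315,40)),"collar",tri(T,c(409,208),S,s(219,134)))
print("tabtop@103",plane(T,[c(497,245)],.103))
print("handletop@.105",plane(T,[c(127,465)],.105), "scene stand corners",plane(S,[s(47,302),s(127,362),s(210,340)],.05))
print("vial",plane(T,[c(40,265)],.068),"timer",plane(T,[c(83,108)],.021))
E
```

```text
stand [0.47   0.0045]
[[ 0.4389  0.0282]
 [ 0.5025  0.0263]
 [ 0.5011 -0.0192]
 [ 0.4375 -0.0173]]
[0.0637 0.0456 0.0636] [ -1.6634 -91.763  178.2564]
tray [ 0.4468 -0.2983]
[[ 0.4156 -0.2436]
 [ 0.4879 -0.2506]
 [ 0.4782 -0.3532]
 [ 0.4057 -0.346 ]]
[0.0726 0.1031 0.0728] [ -5.5597 -95.3872 174.2708]
base [[ 0.6556 -0.119   0.01  ]
 [ 0.6089 -0.091   0.01  ]
 [ 0.5418 -0.207   0.01  ]
 [ 0.5899 -0.2353  0.01  ]]
[0.0544 0.134  0.0558 0.1335] [ 149.0259 -120.0511  -30.4596   60.5501]
tabtop (array([ 0.5843, -0.191 ,  0.1026]), np.float64(0.00431872098731845)) collar (array([ 0.6088, -0.1494,  0.0489]), np.float64(0.003953212271220076))
tabtop@103 [[ 0.5829 -0.1926  0.103 ]]
handletop@.105 [[0.4708 0.003  0.105 ]] scene stand corners [[ 0.5056  0.0274  0.05  ]
 [ 0.4458  0.0261  0.05  ]
 [ 0.4413 -0.0137  0.05  ]]
vial [[0.578  0.0523 0.068 ]] timer [[0.6705 0.0329 0.021 ]]
```

```bash
cat >> h.py <<'E'
def plan(wps, ref=None):
    """wps: (x,y,z,closing-axis angle deg); prints rows relative to ref pose (default: now)"""
    o=telemetry.get_obs(); p0=o["tcp_pos"]; R0=R.from_rotvec(o["orientation"])
    print("tcp",p0.round(4),"clock",round(o["clock"],2),"grip",round(o["grip_width"],4),round(o["gripper_force"],1),"F",o["contact_force"].round(1))
    for x,y,z,a in wps:
        best=None
        for k in(0,np.pi):
            t=np.radians(a)+k; Y=np.array([np.cos(t),np.sin(t),0]); Z=np.array([0,0,-1.]); X=np.cross(Y,Z)
            w=(R0.inv()*R.from_matrix(np.c_[X,Y,Z])).as_rotvec()
            if best is None or np.linalg.norm(w)<np.linalg.norm(best): best=w
        d=R0.inv().apply(np.array([x,y,z])-p0)/.25
        print([d.round(4).tolist(),(best/np.pi).round(4).tolist()])
E
python3 -c "
from h import *
plan([(.28,.49,.26,66),(.252,.36,.26,70),(.337,.283,.26,74),(.392,.2,.26,78),(.425,.114,.26,82),(.44,.04,.24,86),(.471,.005,.20,88.3)])"
```

```text
tcp [0.3    0.6043 0.2557] clock 0.2 grip 0.0857 0.0 F [-0.6 -0.4  0.5]
[[-0.1316, -0.4452, -0.0167], [-0.0003, 0.0, -0.0133]]
[[-0.2625, -0.9608, -0.0161], [-0.0003, -0.0, -0.0356]]
[[-0.704, -1.0855, -0.016], [-0.0003, -0.0, -0.0578]]
[[-1.0487, -1.285, -0.0157], [-0.0003, -0.0, -0.08]]
[[-1.3199, -1.5344, -0.0155], [-0.0003, -0.0, -0.1022]]
[[-1.5052, -1.7728, 0.0648], [-0.0003, -0.0001, -0.1245]]
[[-1.6785, -1.8429, 0.2249], [-0.0003, -0.0001, -0.1372]]
```

Emit:
apply_moves([
  [[-0.07,-0.22,-0.017],[0,0,-0.007]],
  [[-0.132,-0.445,-0.017],[0,0,-0.013]],
  [[-0.2,-0.7,-0.017],[0,0,-0.025]],
  [[-0.2625,-0.95,-0.017],[0,0,-0.036]],
  [[-0.2625,-0.95,-0.017],[0,0,-0.036]],
], jaw=1)

```text
clock: 0.82
tcp_pos: [0.2526, 0.3581, 0.26]
orientation: [-0.547, -3.093, 0.004]
contact_force: [0.8, 1.7, 1.2]
grip_width: 0.0853
gripper_force: 0.0
```

```bash
python3 -c "
from h import *
plan([(.337,.283,.26,74),(.392,.2,.26,78),(.425,.114,.26,82),(.44,.04,.24,86),(.471,.005,.20,88.3)])"
```

```text
tcp [0.2526 0.3581 0.26  ] clock 0.82 grip 0.0853 0.0 F [0.8 1.7 1.2]
[[-0.4201, -0.1665, 0.0005], [-0.0009, -0.0, -0.0226]]
[[-0.7406, -0.4029, 0.0011], [-0.0009, -0.0001, -0.0448]]
[[-0.9827, -0.6807, 0.0018], [-0.0009, -0.0001, -0.067]]
[[-1.1406, -0.9379, 0.0825], [-0.0009, -0.0001, -0.0893]]
[[-1.3051, -1.0265, 0.2427], [-0.0008, -0.0002, -0.102]]
```

Emit:
apply_moves([
  [[-0.21,-0.083,0],[0,0,-0.011]],
  [[-0.42,-0.167,0],[0,0,-0.023]],
  [[-0.58,-0.285,0],[0,0,-0.034]],
  [[-0.74,-0.403,0],[0,0,-0.045]],
  [[-0.86,-0.54,0],[0,0,-0.056]],
  [[-0.983,-0.68,0],[0,0,-0.067]],
  [[-1.0,-0.8,0.04],[0,0,-0.08]],
  [[-1.0,-0.8,0.04],[0,0,-0.08]],
])

```text
clock: 1.82
tcp_pos: [0.4203, 0.0877, 0.2501]
orientation: [-0.157, -3.137, 0.001]
contact_force: [0.2, 0.5, 0.5]
grip_width: 0.0855
gripper_force: 0.0
```

```bash
python3 -c "
from h import *
plan([(.471,.005,.16,88.3),(.471,.005,.088,88.3)])"
```

```text
tcp [0.4203 0.0877 0.2501] clock 1.82 grip 0.0855 0.0 F [0.2 0.5 0.5]
[[-0.2351, -0.3086, 0.3607], [-0.0002, -0.0002, -0.0225]]
[[-0.2353, -0.3084, 0.6487], [-0.0002, -0.0002, -0.0225]]
```

Emit:
apply_moves([
  [[-0.118,-0.154,0.1],[0,0,-0.011]],
  [[-0.235,-0.308,0.2],[0,0,-0.0225]],
  [[-0.235,-0.308,0.35],[0,0,-0.0225]],
  [[-0.235,-0.308,0.5],[0,0,-0.0225]],
  [[-0.235,-0.308,0.6],[0,0,-0.0225]],
  [[-0.235,-0.308,0.648],[0,0,-0.0225]],
  [[-0.235,-0.308,0.648],[0,0,-0.0225]],
])

```text
clock: 2.7
tcp_pos: [0.4716, 0.0079, 0.0882]
orientation: [-0.039, -3.141, 0.0]
contact_force: [-1.0, -0.4, -0.0]
grip_width: 0.0852
gripper_force: 0.0
```

```bash
python3 - <<'E'
from h import *
plan([(.471,.005,.088,88.3)])
S=cam("scene"); a=S["frame"][160:270,250:425,::-1]; cv2.imwrite("pics/s2.png",cv2.resize(a,None,fx=4.5,fy=4.5,interpolation=cv2.INTER_CUBIC))
E
```

```text
tcp [0.4716 0.0079 0.0882] clock 2.7 grip 0.0852 0.0 F [-1.  -0.4 -0. ]
[[0.0022, -0.0117, 0.0009], [-0.0, -0.0002, 0.0015]]
```

View pics/s2.png

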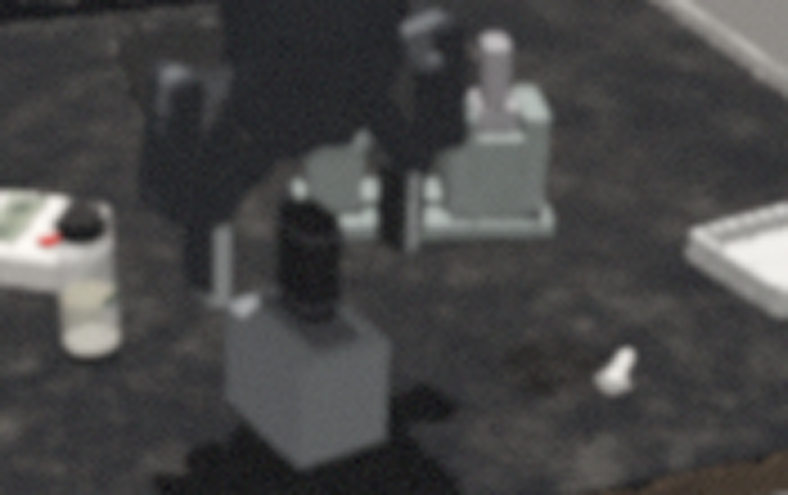

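The scene crop shows the fingers straddling the handle: the handle is at (310,255), the left pad at (222,265) and the right pad at (410,215). I'll close on it.

Emit:
apply_moves([
  [[0,-0.012,0],[0,0,0]],
  [[0,-0.012,0],[0,0,0]],
  [[0,-0.012,0],[0,0,0]],
  [[0,-0.012,0],[0,0,0]],
  [[0,-0.012,0],[0,0,0]],
  [[0,-0.012,0],[0,0,0]],
  [[0,-0.012,0],[0,0,0]],
  [[0,-0.012,0],[0,0,0]],
], jaw=-1, newtons=30)

```text
clock: 3.75
tcp_pos: [0.4714, 0.0043, 0.0889]
orientation: [0.04, 3.141, 0.0]
contact_force: [-1.4, -0.7, 6.7]
grip_width: 0.0178
gripper_force: 31.0
```

Emit:
apply_moves([
  [[0,0,0],[0,0,0]],
  [[0,0,0],[0,0,0]],
  [[0,0,0],[0,0,0]],
  [[0,0,0],[0,0,0]],
])

```text
clock: 4.25
tcp_pos: [0.4714, 0.0043, 0.0889]
orientation: [0.04, 3.141, 0.0]
contact_force: [-0.8, -0.6, 6.1]
grip_width: 0.0179
gripper_force: 31.0
```

Emit:
apply_moves([
  [[0,0,0],[0,0,0]],
  [[0,0,0],[0,0,0]],
  [[0,0,-0.08],[0,0,0]],
  [[0,0,-0.2],[0,0,0]],
  [[0,0,-0.34],[0,0,0]],
  [[0,0,-0.46],[0,0,0]],
  [[0,0,-0.46],[0,0,0]],
], newtons=110)

```text
clock: 5.12
tcp_pos: [0.4724, 0.0044, 0.2052]
orientation: [0.04, 3.137, 0.002]
contact_force: [1.1, 1.1, -1.3]
grip_width: 0.0169
gripper_force: 107.2
```

```bash
python3 - <<'E'
from h import *
# block origin .582,-.194 yaw -29.7
a=np.radians(60.3); yd=np.array([np.cos(a),np.sin(a)]); o=np.array([.582,-.194])
p=o+.040*yd; print(p)
plan([(*p,.203,60.3)])
T,S=cam("top"),cam("scene")
a=S["frame"][135:265,250:425,::-1]; cv2.imwrite("pics/s3.png",cv2.resize(a,None,fx=4.5,fy=4.5,interpolation=cv2.INTER_CUBIC))
E
```

```text
[ 0.60181835 -0.15925474]
tcp [0.4724 0.0044 0.2052] clock 5.12 grip 0.0169 107.2 F [ 1.1  1.1 -1.3]
[[-0.5343, -0.641, 0.0099], [0.0007, 0.0011, 0.1568]]
```

View pics/s3.png

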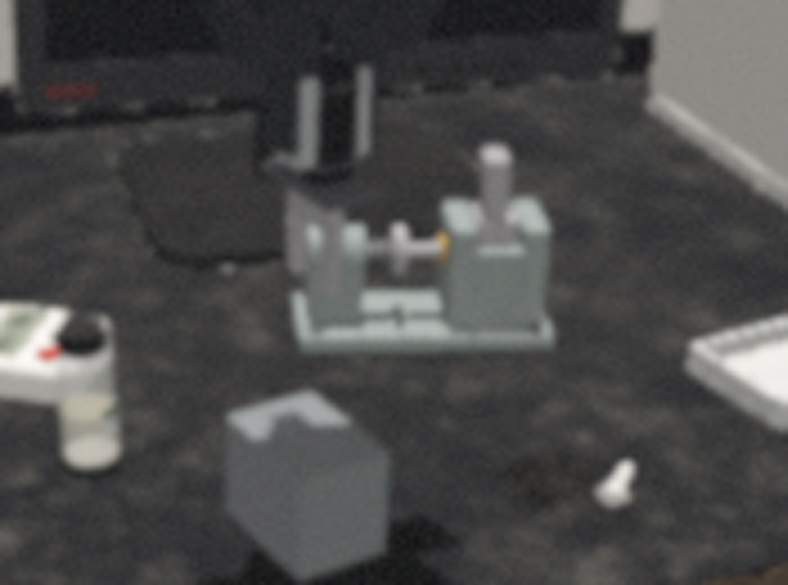

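The fork is held upright and clear of the stand, with the shoulder at about (310,170) and the blade at about (315,235). The collar is at (399,247) with the neck to its right. I'll move above the neck.

Emit:
apply_moves([
  [[-0.14,-0.16,0],[0,0,0.04]],
  [[-0.27,-0.32,0],[0,0,0.08]],
  [[-0.4,-0.48,0],[0,0,0.12]],
  [[-0.534,-0.641,0.01],[0,0,0.157]],
  [[-0.534,-0.641,0.06],[0,0,0.157]],
  [[-0.534,-0.641,0.06],[0,0,0.157]],
  [[-0.534,-0.641,0.06],[0,0,0.157]],
])

```text
clock: 6.1
tcp_pos: [0.5997, -0.158, 0.1878]
orientation: [-0.803, -3.035, -0.001]
contact_force: [0.1, -0.2, -1.3]
grip_width: 0.0166
gripper_force: 107.3
```

```bash
python3 - <<'E'
from h import *
plan([(.6018,-.1593,.111,60.3)])
T,S=cam("top"),cam("scene")
a=S["frame"][140:220,300:400,::-1]; b=T["frame"][150:230,310:410,::-1]
a,b=[cv2.resize(i,None,fx=5,fy=5,interpolation=cv2.INTER_CUBIC)[:,:400] for i in(a,b)]
cv2.imwrite("pics/s4.png",np.hstack([a,b]))
o=np.array([.582,-.194]);t=np.radians(60.3);y=np.array([np.cos(t),np.sin(t)]);x=np.array([y[1],-y[0]])
# predicted pixels in crop for fork points from tcp, and neck
c=telemetry.get_obs()["tcp_pos"]
Q=[[*(c[:2]+s*.017*x),c[2]-.081] for s in(1,-1)]+[[*(o+k*y),.048] for k in(.029,.048)]
print(((proj(S,Q)-[300,140])*5).round(),((proj(T,Q)-[310,150])*5+[400,0]).round())
E
```

```text
tcp [ 0.5997 -0.158   0.1878] clock 6.1 grip 0.0166 107.3 F [ 0.1 -0.2 -1.3]
[[-0.0105, -0.0005, 0.307], [0.0, -0.0007, 0.0004]]
[[222. 122.]
 [233. 148.]
 [243. 249.]
 [204. 250.]] [[657. 128.]
 [618. 199.]
 [650. 183.]
 [612. 162.]]
```

View pics/s4.png

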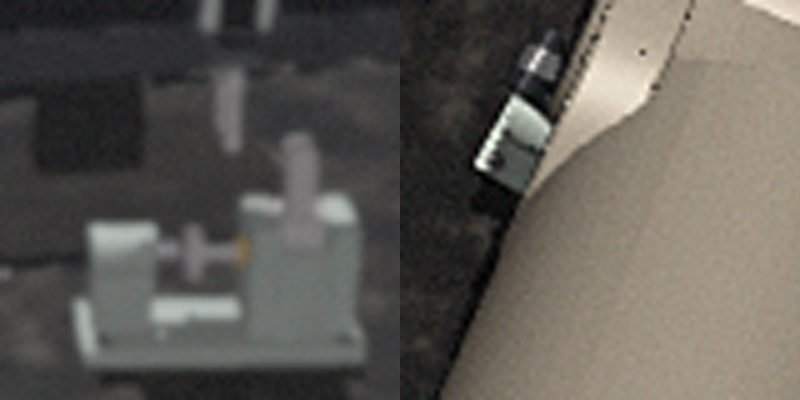

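Left half (scene): the near prong tip is at (233,150), the brass bush at (243,250) and the collar face at (201,250), all within 1–2 px of my predictions. In the right half the arm hides the fork in the top view. I'll descend carefully.

Emit:
apply_moves([
  [[-0.0105,0,0.06],[0,0,0]],
  [[-0.0105,0,0.13],[0,0,0]],
  [[-0.0105,0,0.18],[0,0,0]],
  [[-0.0105,0,0.204],[0,0,0]],
  [[-0.0105,0,0.22],[0,0,0]],
  [[-0.0105,0,0.236],[0,0,0]],
  [[-0.0105,0,0.236],[0,0,0]],
])

```text
clock: 7.08
tcp_pos: [0.6028, -0.1608, 0.1295]
orientation: [0.806, 3.036, 0.0]
contact_force: [-0.6, 0.3, -0.8]
grip_width: 0.0167
gripper_force: 107.3
```

Emit:
apply_moves([
  [[0,0,0.018],[0,0,0]],
  [[0,0,0.036],[0,0,0]],
  [[0,0,0.054],[0,0,0]],
  [[0,0,0.072],[0,0,0]],
  [[0,0,0.072],[0,0,0]],
])

```text
clock: 7.7
tcp_pos: [0.6025, -0.1607, 0.111]
orientation: [-0.806, -3.036, 0.0]
contact_force: [-0.3, 0.2, -2.7]
grip_width: 0.0167
gripper_force: 107.3
```

```bash
python3 - <<'E'
from h import *
o=np.array([.582,-.194]);t=np.radians(60.3);y=np.array([np.cos(t),np.sin(t)])
c=telemetry.get_obs()["tcp_pos"]; print("y along",(c[:2]-o)@y)
plan([(*(o+.057*y),c[2],60.3)])
S=cam("scene")
a=S["frame"][130:230,285:415,::-1]
cv2.imwrite("pics/s5.png",cv2.resize(a,None,fx=5,fy=5,interpolation=cv2.INTER_CUBIC))
E
```

```text
y along 0.03909848790854174
tcp [ 0.6025 -0.1607  0.111 ] clock 7.7 grip 0.0167 107.3 F [-0.3  0.2 -2.7]
[[0.0052, 0.0716, -0.0], [-0.0001, -0.0003, -0.0002]]
```

View pics/s5.png

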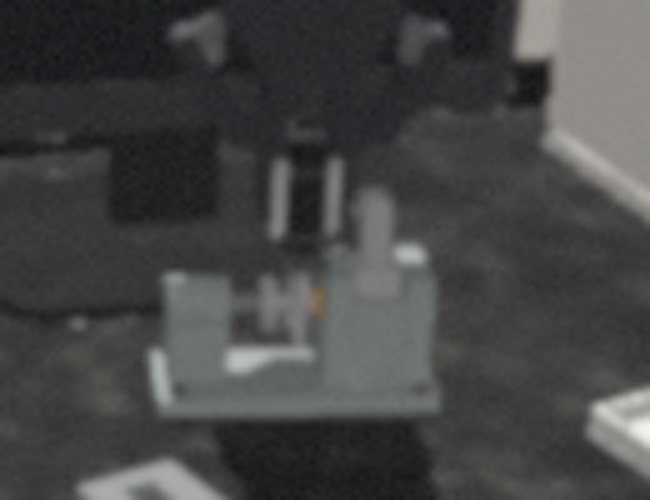

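The fork blade at (300,310) sits between the collar at (268,305) and the bush at (318,300), clear of the tab. Now I'll push.

Emit:
apply_moves([
  [[0.003,0.02,0],[0,0,0]],
  [[0.003,0.035,0],[0,0,0]],
  [[0.003,0.05,0],[0,0,0]],
  [[0.003,0.062,0],[0,0,0]],
  [[0.003,0.07,0],[0,0,0]],
  [[0.003,0.073,0],[0,0,0]],
  [[0.003,0.073,0],[0,0,0]],
])

```text
clock: 8.62
tcp_pos: [0.6098, -0.1472, 0.1117]
orientation: [-0.809, -3.035, 0.005]
contact_force: [-4.1, -5.3, 1.1]
grip_width: 0.0165
gripper_force: 107.6
```

```bash
python3 - <<'E'
from h import *
o=np.array([.582,-.194]);t=np.radians(60.3);y=np.array([np.cos(t),np.sin(t)])
c=telemetry.get_obs()["tcp_pos"]; print("y along",(c[:2]-o)@y)
plan([(*(o+.04*y),.111,60.3),(*(o+.04*y),.22,60.3)])
S=cam("scene")
a=S["frame"][130:230,285:415,::-1]
cv2.imwrite("pics/s6.png",cv2.resize(a,None,fx=5,fy=5,interpolation=cv2.INTER_CUBIC))
E
```

```text
y along 0.05446233148081551
tcp [ 0.6098 -0.1472  0.1117] clock 8.62 grip 0.0165 107.6 F [-4.1 -5.3  1.1]
[[0.0038, -0.0578, 0.0028], [-0.0011, -0.0, -0.0008]]
[[0.0039, -0.0594, -0.4332], [-0.0011, -0.0, -0.0008]]
```

View pics/s6.png

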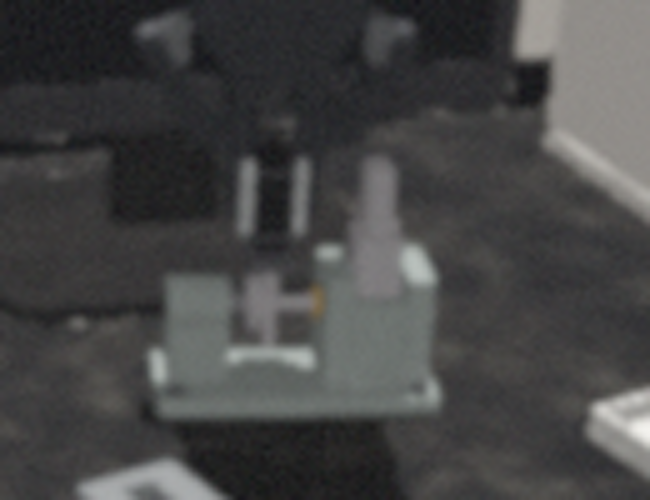

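The link has sprung up: its tab top went from row 188 to row 157. The collar at (262,305) is pushed back. I'll push 1.5 mm further, back off, then lift out.

Emit:
apply_moves([
  [[0,0.006,0],[0,0,0]],
  [[0,0.006,0],[0,0,0]],
  [[0,-0.025,0],[0,0,0]],
  [[0,-0.06,0],[0,0,0]],
  [[0,-0.066,0],[0,0,0]],
  [[0,-0.066,-0.04],[0,0,0]],
  [[0,-0.066,-0.14],[0,0,0]],
  [[0,-0.066,-0.28],[0,0,0]],
  [[0,-0.066,-0.42],[0,0,0]],
  [[0,-0.066,-0.42],[0,0,0]],
])

```text
clock: 9.93
tcp_pos: [0.6052, -0.1588, 0.2202]
orientation: [0.803, 3.03, 0.002]
contact_force: [0.0, 0.2, -1.6]
grip_width: 0.0168
gripper_force: 107.7
```

```bash
python3 - <<'E'
from h import *
plan([(.4724,.0044,.205,88.3)])
S=cam("scene")
a=S["frame"][110:230,285:415,::-1]
cv2.imwrite("pics/s7.png",cv2.resize(a,None,fx=5,fy=5,interpolation=cv2.INTER_CUBIC))
E
```

```text
tcp [ 0.6052 -0.1588  0.2202] clock 9.93 grip 0.0168 107.7 F [ 0.   0.2 -1.6]
[[0.7853, 0.3039, 0.0571], [0.0005, 0.0021, -0.1555]]
```

View pics/s7.png

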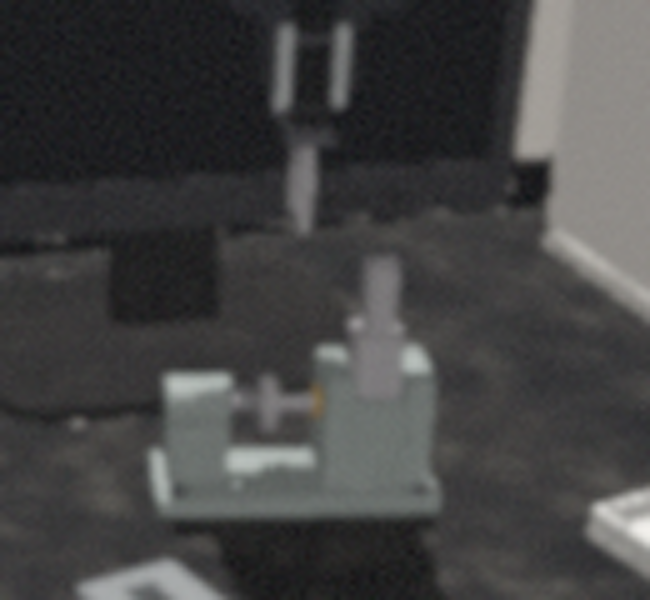

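The link stays raised and the bar is back at rest, with the collar at (268,403). The fork is still held straight, with its tip at (303,232). I'll return it to the stand.

Emit:
apply_moves([
  [[0.2,0.08,0],[0,0,-0.04]],
  [[0.4,0.15,0],[0,0,-0.08]],
  [[0.6,0.23,0.02],[0,0,-0.12]],
  [[0.785,0.304,0.057],[0,0,-0.1555]],
  [[0.785,0.304,0.057],[0,0,-0.1555]],
  [[0.785,0.304,0.057],[0,0,-0.1555]],
  [[0.785,0.304,0.057],[0,0,-0.1555]],
])

```text
clock: 10.85
tcp_pos: [0.471, 0.0035, 0.2023]
orientation: [0.051, 3.141, -0.001]
contact_force: [0.1, -0.2, -1.1]
grip_width: 0.0168
gripper_force: 107.7
```

```bash
python3 -c "
from h import *
o=telemetry.get_obs();print(o['orientation'],R.from_rotvec(o['orientation']).as_matrix().round(4))
plan([(.4716,.0043,.205,88.3),(.4716,.0043,.089,88.3)])"
```

```text
[ 5.10570549e-02  3.14083543e+00 -8.61070161e-04] [[-9.995e-01  3.250e-02  3.000e-04]
 [ 3.250e-02  9.995e-01 -6.000e-04]
 [-4.000e-04 -5.000e-04 -1.000e+00]]
tcp [0.471  0.0035 0.2023] clock 10.85 grip 0.0168 107.7 F [ 0.1 -0.2 -1.1]
[[-0.0024, 0.0031, -0.0109], [-0.0002, 0.0001, -0.0009]]
[[-0.0022, 0.0034, 0.4531], [-0.0002, 0.0001, -0.0009]]
```

Emit:
apply_moves([
  [[-0.002,0.003,0.1],[0,0,0]],
  [[-0.002,0.003,0.2],[0,0,0]],
  [[-0.002,0.003,0.25],[0,0,0]],
  [[-0.002,0.003,0.28],[0,0,0]],
  [[-0.002,0.003,0.31],[0,0,0]],
  [[-0.002,0.003,0.34],[0,0,0]],
  [[-0.002,0.003,0.34],[0,0,0]],
])

```text
clock: 11.72
tcp_pos: [0.4706, 0.0052, 0.117]
orientation: [-0.048, -3.141, 0.0]
contact_force: [0.7, 0.0, -1.0]
grip_width: 0.0168
gripper_force: 107.7
```

Emit:
apply_moves([
  [[0,0,0.03],[0,0,0]],
  [[0,0,0.06],[0,0,0]],
  [[0,0,0.085],[0,0,0]],
  [[0,0,0.1],[0,0,0]],
  [[0,0,0.108],[0,0,0]],
  [[0,0,0.108],[0,0,0]],
])

```text
clock: 12.48
tcp_pos: [0.4708, 0.0052, 0.0902]
orientation: [-0.048, -3.141, 0.0]
contact_force: [0.2, -0.3, -0.3]
grip_width: 0.0168
gripper_force: 107.7
```

Emit:
apply_moves([
  [[0,0,0.004],[0,0,0]],
  [[0,0,0.008],[0,0,0]],
  [[0,0,0.008],[0,0,0]],
])

```text
clock: 12.85
tcp_pos: [0.471, 0.0052, 0.089]
orientation: [0.048, 3.141, 0.001]
contact_force: [-3.5, -0.5, 8.5]
grip_width: 0.0166
gripper_force: 109.5
```

Emit:
apply_moves([
  [[0,0,0],[0,0,0]],
  [[0,0,0],[0,0,0]],
  [[0,0,0],[0,0,0]],
  [[0,0,0],[0,0,0]],
  [[0,0,0],[0,0,0]],
  [[0,0,0],[0,0,0]],
  [[0,0,-0.15],[0,0,0]],
  [[0,0,-0.35],[0,0,0]],
  [[0,0,-0.5],[0,0,0]],
  [[0,0,-0.5],[0,0,0]],
], jaw=1, newtons=30)

```text
clock: 14.1
tcp_pos: [0.4726, 0.0054, 0.2159]
orientation: [0.048, 3.135, 0.003]
contact_force: [0.0, -0.2, -0.2]
grip_width: 0.0853
gripper_force: 0.0
```

```bash
python3 - <<'E'
from h import *
T,S=cam("top"),cam("scene")
a=S["frame"][140:270,290:400,::-1]
cv2.imwrite("pics/s8.png",cv2.resize(a,None,fx=4.5,fy=4.5,interpolation=cv2.INTER_CUBIC))
s=lambda x,y:((x+.5)/4.5+290-.5,(y+.5)/4.5+140-.5)
c=[.471,.0048]
print("crop px: shoulder top centre/handle top",((proj(S,[[*c,.055],[*c,.105]])-[290,140])*4.5).round())
o=np.array([.582,-.194])
print("link top px",((proj(S,[[*o,.1195],[*o,.0855]])-[290,140])*4.5).round())
plan([(*o,.23,60.3),(*o,.11,60.3)])
E
```

```text
crop px: shoulder top centre/handle top [[133. 400.]
 [136. 296.]]
link top px [[327.  98.]
 [322. 159.]]
tcp [0.4706 0.0053 0.2131] clock 14.2 grip 0.0854 0.0 F [-0.1  0.  -0. ]
[[-0.4695, -0.7835, -0.0677], [0.0002, 0.0, 0.1554]]
[[-0.4694, -0.7838, 0.4123], [0.0002, 0.0, 0.1554]]
```

View pics/s8.png

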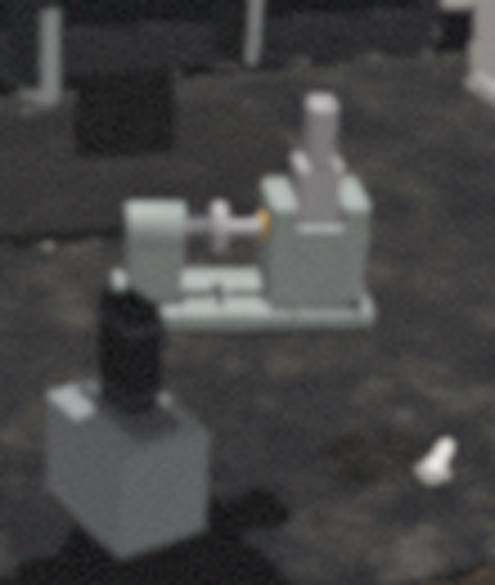

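The fork is seated flush in the stand: shoulder on top at about (133,405), handle top at (130,287). The link stands raised with its tab top at (321,100). Next I'll grasp the tab.

Emit:
apply_moves([
  [[-0.12,-0.2,-0.06],[0,0,0.04]],
  [[-0.24,-0.4,-0.06],[0,0,0.08]],
  [[-0.36,-0.6,-0.06],[0,0,0.12]],
  [[-0.472,-0.779,-0.06],[0,0,0.155]],
  [[-0.472,-0.779,-0.02],[0,0,0.155]],
  [[-0.472,-0.779,0.1],[0,0,0.155]],
  [[-0.472,-0.779,0.25],[0,0,0.155]],
  [[-0.472,-0.779,0.35],[0,0,0.155]],
  [[-0.472,-0.779,0.384],[0,0,0.155]],
  [[-0.472,-0.779,0.384],[0,0,0.155]],
])

```text
clock: 15.45
tcp_pos: [0.5822, -0.1925, 0.1164]
orientation: [-0.803, -3.035, 0.0]
contact_force: [0.7, -0.0, 0.8]
grip_width: 0.085
gripper_force: 0.0
```

```bash
python3 - <<'E'
from h import *
plan([(.5828,-.1927,.117,60.3)])
E
```

```text
tcp [ 0.5822 -0.1925  0.1164] clock 15.45 grip 0.085 0.0 F [ 0.7 -0.   0.8]
[[-0.0024, 0.0007, -0.0023], [-0.0002, -0.0006, 0.0004]]
```

Emit:
apply_moves([
  [[0,0,-0.002],[0,0,0]],
  [[0,0,-0.002],[0,0,0]],
  [[0,0,-0.002],[0,0,0]],
  [[0,0,-0.002],[0,0,0]],
  [[0,0,-0.002],[0,0,0]],
  [[0,0,-0.002],[0,0,0]],
  [[0,0,-0.002],[0,0,0]],
  [[0,0,-0.002],[0,0,0]],
  [[0,0,-0.002],[0,0,0]],
  [[0,0,-0.002],[0,0,0]],
], jaw=-1, newtons=40)

```text
clock: 16.7
tcp_pos: [0.583, -0.193, 0.1178]
orientation: [0.804, 3.037, 0.0]
contact_force: [0.6, 0.2, 2.0]
grip_width: 0.0136
gripper_force: 44.9
```

Gripped at 14 mm with little side force. Lifting straight up.

Emit:
apply_moves([
  [[0,0,-0.03],[0,0,0]],
  [[0,0,-0.08],[0,0,0]],
  [[0,0,-0.16],[0,0,0]],
  [[0,0,-0.28],[0,0,0]],
  [[0,0,-0.38],[0,0,0]],
  [[0,0,-0.38],[0,0,0]],
], newtons=60)

```text
clock: 17.45
tcp_pos: [0.5842, -0.1938, 0.216]
orientation: [0.803, 3.032, 0.001]
contact_force: [0.2, -0.3, -0.9]
grip_width: 0.0128
gripper_force: 62.5
```

```bash
python3 - <<'E'
from h import *
plan([(.4475,-.2975,.21,84.5),(.4475,-.2975,.09,84.5),(.4475,-.2975,.0665,84.5)])
S=cam("scene")
a=S["frame"][100:240,290:460,::-1]
cv2.imwrite("pics/s9.png",cv2.resize(a,None,fx=4,fy=4,interpolation=cv2.INTER_CUBIC))
E
```

```text
tcp [ 0.5842 -0.1938  0.216 ] clock 17.45 grip 0.0128 62.5 F [ 0.2 -0.3 -0.9]
[[0.27, -0.6312, 0.0214], [0.0003, 0.0017, -0.1342]]
[[0.2723, -0.6321, 0.5014], [0.0003, 0.0017, -0.1342]]
[[0.2728, -0.6322, 0.5954], [0.0003, 0.0017, -0.1342]]
```

View pics/s9.png

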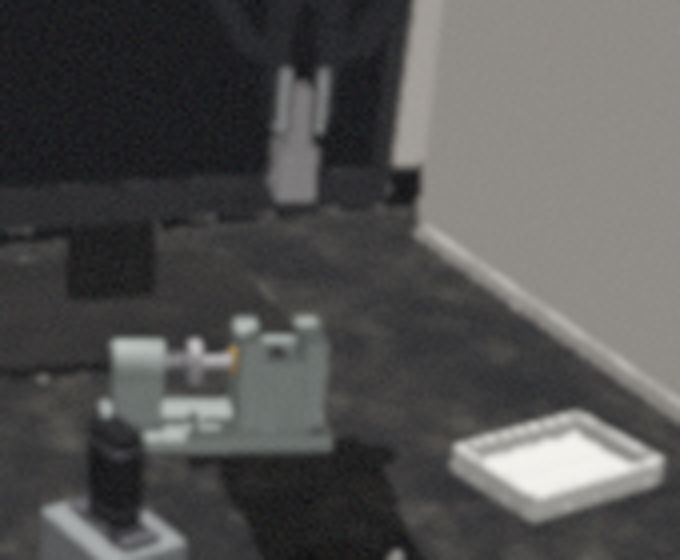

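The link hangs straight from the jaws, with its underside at (293,200), and the pocket in the block is empty. The tray at (555,462) is clear. I'll carry it there and lower it.

Emit:
apply_moves([
  [[0.07,-0.15,0],[0,0,-0.034]],
  [[0.14,-0.3,0],[0,0,-0.067]],
  [[0.21,-0.45,0.01],[0,0,-0.1]],
  [[0.285,-0.606,0.05],[0,0,-0.134]],
  [[0.285,-0.606,0.15],[0,0,-0.134]],
  [[0.285,-0.606,0.3],[0,0,-0.134]],
  [[0.285,-0.606,0.42],[0,0,-0.134]],
  [[0.285,-0.606,0.5],[0,0,-0.134]],
  [[0.285,-0.606,0.55],[0,0,-0.134]],
  [[0.285,-0.606,0.55],[0,0,-0.134]],
])

```text
clock: 18.75
tcp_pos: [0.4453, -0.2891, 0.0745]
orientation: [-0.151, -3.136, -0.001]
contact_force: [0.4, -0.2, -0.3]
grip_width: 0.0132
gripper_force: 62.6
```

Emit:
apply_moves([
  [[0,0,0.01],[0,0,0]],
  [[0,0,0.02],[0,0,0]],
  [[0,0,0.03],[0,0,0]],
  [[0,0,0.036],[0,0,0]],
  [[0,0,0.036],[0,0,0]],
])

```text
clock: 19.38
tcp_pos: [0.4461, -0.2895, 0.0667]
orientation: [0.151, 3.138, 0.0]
contact_force: [-1.2, 1.9, 4.8]
grip_width: 0.0129
gripper_force: 63.4
```

Emit:
apply_moves([
  [[0,0,0.003],[0,0,0]],
  [[0,0,0.003],[0,0,0]],
])

```text
clock: 19.62
tcp_pos: [0.4462, -0.2895, 0.0667]
orientation: [0.152, 3.137, 0.001]
contact_force: [-3.2, 2.4, 13.9]
grip_width: 0.0127
gripper_force: 64.9
```

Emit:
apply_moves([
  [[0,0,0.002],[0,0,0]],
  [[0,0,0.002],[0,0,0]],
  [[0,0,0.002],[0,0,0]],
  [[0,0,0.002],[0,0,0]],
  [[0,0,0.002],[0,0,0]],
  [[0,0,0.002],[0,0,0]],
  [[0,0,-0.15],[0,0,0]],
  [[0,0,-0.35],[0,0,0]],
  [[0,0,-0.6],[0,0,0]],
  [[0,0,-0.6],[0,0,0]],
], jaw=1, newtons=20)

```text
clock: 20.88
tcp_pos: [0.4483, -0.2912, 0.2202]
orientation: [0.151, 3.129, -0.004]
contact_force: [0.6, -0.7, 0.0]
grip_width: 0.0854
gripper_force: 0.0
```

```bash
python3 - <<'E'
from h import *
print(telemetry.get_obs()["contact_force"].round(1))
T,S=cam("top"),cam("scene")
a=S["frame"][140:270,240:460,::-1]
cv2.imwrite("pics/s10.png",cv2.resize(a,None,fx=3.5,fy=3.5,interpolation=cv2.INTER_CUBIC))
E
```

```text
[ 0.6 -0.7  0. ]
```

View pics/s10.png

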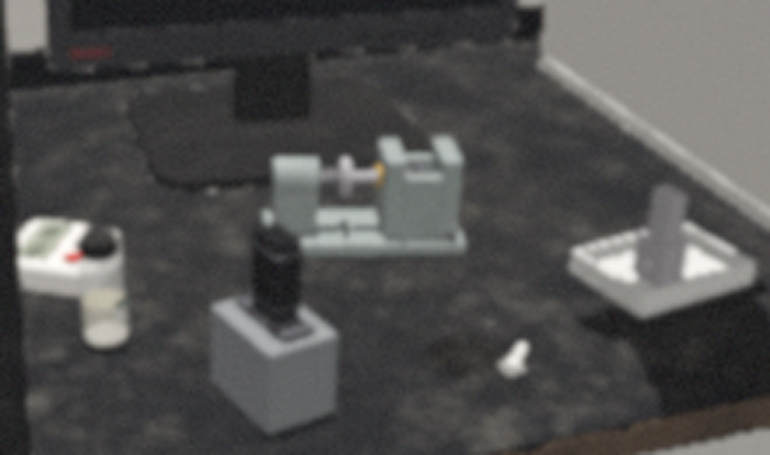

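The link stands upright in the tray at (662,240), the fork is seated in the stand, and the vial and timer have not moved.

```bash
python3 -c "
from bench import job
print(job.hand_in())"
```

```text
the job is handed in; nothing more can be done
None
```

The job is done and handed in at about 21 s: the link was freed with the fork, the fork is back seated in its stand, and the link stands upright in the tray with the vial and timer untouched, though I viewed 13 pictures, over the limit of 10.

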